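Zero the thickness comparator and hold the gauge blade under its foot

TASK

Zero the dial of the thickness comparator: with nothing between its plates, turn the black bezel until its red zero mark stands at the pointer, and let go of it. Then take the gauge blade by its blue handle, lay the steel blade flat on the lower plate and slide it straight in under the middle of the sprung foot until it drags snugly there, its red line level with the foot's front edge, without prising the foot up. Finish holding the blade still at that depth for the reading, with the zero unchanged and the other things on the bench left where they are.

Things in the scene. Friction and masses are not known exactly. Their poses are not given: they have to be found in the camera images.
- comparator: dial thickness comparator, fixed: grey base x -53 to +97 mm, 96 wide, 18 high; steel column (axis at x = +74, 146 high), grey bracket (z 86 to 112) carrying the dial gauge, face up, over the plates. Origin on the bench, on the vertical axis of foot and dial; z up; -x is the open front: the blade goes in along +x. Position and yaw vary.
- lower_plate: fixed lower plate, ground steel, x from -42 to +20, 46 mm wide (y), 10 mm thick; origin on the same axis, in its top face, 50 mm above the bench; axes as the comparator's. It stands 13 mm further out to the front than the foot, which leaves a ledge to lay the blade on.
- foot: sprung upper steel plate, x -29 (front edge) to +15 mm, 36 wide, 10 thick; origin on the axis in its flat underside. At rest it lies on the lower plate, gap 0. From x = -15 to the front edge its underside slopes up 5 mm: a blade pushed in along the lower plate lifts it. Moves straight up only, 9 mm; presses 3.3 N at rest, 3.9 N at 2.5 mm; the push needs up to 12 N.
- bezel_centre (a point): centre of the black bezel, on the axis, 139 mm above the bench, half way up its 13 mm high knurled rim (132.5 to 145.5 mm), 52 mm in diameter, to be pinched by its sides from above; the gauge body under it is 47 mm wide, 20 high.
- zero_mark (a point): red zero mark on the top of the bezel rim, 24 mm from the axis (a red arrow on the white dial face continues it inwards); it turns with the bezel and the dial face.
- bezel (a joint): angle of bezel and dial face, rad, growing anticlockwise from above; 0: zero mark at the resting pointer, which points to the comparator's front (-x). Light friction (0.03 N m), stays where left. The pointer moves clockwise 0.6 rad per mm of foot lift.
- gauge_blade: steel blade in a blue handle, 70 g, lying on the bench. Origin under the handle's middle, in its underside; z up, x towards the tip. Handle: x -37 to +39 mm, 16 wide (y; steel ferrule 33 to 39: 18), 22 high. Blade: 2.5 thick, 18 wide, from the handle to x = +122, mid-plane 11 above the handle's underside (its own underside at 9.75), tip rounded.
- blade_tip (a point): middle of the blade's tip edge, at (122, 0, 11) mm of the gauge blade.
- blade_line (a point): middle of the red depth line across the blade, 40 mm behind the tip, at (82, 0, 11) mm of the gauge blade.
- screwdriver_0: red screwdriver 195 mm long lying on the bench; bystander, leave alone.
- spanner: steel spanner 169 mm long lying on the bench; bystander, leave alone.
- stopwatch: black stopwatch 61 x 54 x 16 mm; bystander, leave alone.
- stopper_0: orange rubber stopper, 30 mm wide, 29 mm high; bystander, leave alone.
- cassette_box: amber moulded box with lid, 118 x 74 x 49 mm; bystander, leave alone.
- filter_cassette_0: clear round filter cassette with a red plug, 40 mm wide, 38 mm high; bystander, leave alone.

How it is judged:
On the way, in this order (a step that is already met when the one before it is completed fails the run):
1. with the plates closed on nothing, the bezel is set to zero (within 0.1 rad) and let go (value of joint bezel between -0.1 and 0.1 rad and z of foot in the frame of comparator below 0.0506 m and contact force between the fingers and comparator below 0.3 N), for 0.2 s.
2. the gauge blade is held by the fingers, lifted off the bench (height (world z) of gauge_blade above 0.02 m and contact force between the fingers and gauge_blade above 1 N), for 0.2 s.
At the end, for the whole second after the job is handed in: Fingers hold the blade still, flat (0.07 rad), straight (0.14 rad), pressing on foot (over 1.2 N) and lower plate (over 0.15 N); foot lifted 1.8 to 4.8 mm; red line within 6 mm of the foot's front edge, tip within 8 mm of its middle line; bezel at zero within 0.1 rad (value of joint bezel between -0.1 and 0.1 rad and contact force between the fingers and gauge_blade above 1 N and contact force between gauge_blade and foot above 1.2 N and contact force between gauge_blade and lower_plate above 0.15 N and z of foot in the frame of comparator between 0.0518 and 0.0548 m and x of blade_line in the frame of foot between -0.035 and -0.023 m and y of blade_tip in the frame of foot between -0.008 and 0.008 m and angle between the x axis of gauge_blade and the x axis of comparator, either way round below 0.14 rad and angle between gauge_blade's own z axis and vertical below 0.07 rad and linear speed of gauge_blade below 0.01 m/s); the arm keeps its last pose, push and grip.
It fails at once if the foot is prised up by more than 8 mm (z of foot in the frame of comparator above 0.058 m).
It fails at once if a bystander is moved by more than 25 mm (distance of any of screwdriver_0, spanner, stopwatch, stopper_0, cassette_box, filter_cassette_0 from where it was at the start of the episode above 0.025 m).
It also fails if it takes over 64 s, if anything falls off the work surface, if the arm or the gripper's body presses on something with over 40 N, if the wrist force passes 120 N, or if a joint passes its speed limit or range.

ROBOT

A 6-joint arm with a two-finger parallel gripper is mounted at the origin on a cart in front of the work surface, level with it; the furniture and walls round the work are solid. World frame = base frame: x ahead of the robot, y to its left, z up, the work surface at z = 0. Lengths are in m, angles in rad, forces in N, time in s.
With the tool pointing down it reaches from about 0.35 to 0.775 m from the base axis. Payload 5.5 kg.
Tool frame: the origin (TCP) lies between the finger pads; the fingertips stand 11 mm ahead of it and the grasp point (between the pads) lies 8 mm behind it (tips_ahead is the distance from the TCP to the fingertips, in m); z points along the fingers, y is the line along which they close (so a half turn about z gives the same grasp; the last joint's range is limited). The gripper opens to 85 mm and grips with 20 to 120 N. Pads are 22 mm wide; open, the fingers measure 114 mm over their backs; the gripper's body (76 mm by 85 mm) begins 54 mm behind the grasp point. The pads swing forward as they close: fully open they stand 13 mm farther back than shut.
Start: joints at [1.147, 0.313, 0.046, 1.304, 0, 1.431], TCP at [0.161, 0.552, 0.242] pointing down, gripper open.
Joint ranges: [-2.76, 2.76], [-0.86, 1.69], [-1.03, 1.26], [-2.2, 2.34], [-1.47, 1.5], [-3.14, 3.14]. Speed limits (rad/s): [2.57, 2.57, 3.14, 3.14, 3.14, 3.14].

INTERFACE

Orientations are given as a unit quaternion [w, x, y, z].
In Python, from workcell import * gives the robot as it stands. The module is installed in compiled form; this text tells all that it offers.
- The arm moves only by the tool jog_arm, never from a script. Its argument "moves" is a list of rows, each an object with "fingers": the closure, from 0 (fully open) to 1 (shut); "slide": the shift along the tool's x, y, z in mm, a list of three; "angular": the turn, a rotation vector about the tool's x, y, z in degrees, a list of three. A call has 1 to 10 rows; each row is the pose to reach, as a shift and turn from the pose commanded when the call began, along the tool's axes at that moment; what a row does not reach only later rows make up. A row lasts 1/12 s, in which the tool goes at most 41.7 mm and 7.16 degrees, less where a joint would pass 70% of its speed; a pose out of reach is approached as far as the arm can. A call with a gripper value outside its range is refused whole. The fingers move at their own pace and stop on an object; "squeeze" is the grip in N (left out, the last holds). Time passes only in rows, so rows that repeat a pose let the fingers close. It gives the time, the measured TCP pose, the force, the opening and the grip force at its end, in the units of the state.
- get_state(): the state, without advancing time (a new reading comes with each control period).
- read_camera(name): name is "scene" or "side" or "wrist"; returns a dict with "color" (384x512x3 uint8, red, green, blue), "fovy" (degrees; the focal length in pixels is half the picture's height over the tangent of half this angle, whatever the lens; pixels are square), "cx", "cy" (the principal point, pixels), "world_from_camera" (4x4, takes a point from camera to world coordinates); the wrist camera has in their place "tool_from_camera" (4x4, takes a point from camera to tool coordinates, whose origin is the TCP and whose axes are the flange's). Camera axes: x right, y down, z forward; pixel columns grow to the right and rows downward; lengths in m; the calibration is good to about 2 mm. A picture is of the moment at which its call begins: read the wrist's pose just before it. There is no depth.
- hand_in(): hands the job in; it is judged then, once.
Trained networks look in a picture, given as the dict that the camera call returned (one of the last four; its "shot" number tells which), for a name from the list of things; names that differ only in an ending like _2 or _b are one class to them, and where a whole thing is asked for, a point or a joint stands for the part that bears it (a point fixed in the world has none). Each returns a list of dicts, best first, with "p" (0 to 1); they miss things now and then, are a little off and sometimes report something else, mostly with a low value. They report only what shows in the picture. A call takes as long as a camera call.
- look_for(target, picture): "point" ([column, row] in pixels, amid what is visible of it).
- tip_of(target, picture): "point" ([column, row] in pixels: a listed point, or the origin of a listed thing).
The state is a dict: "clock": time; "joint_pos": joint angles; "qvel": joint speeds; "tau": joint torques, N m; "tcp_pos": TCP position; "orientation": TCP orientation; "wrist_force": force on the tool from outside, world axes, zero at the start; "ft_torque": the same for the moment, N m; "finger_gap": finger opening in m; "grip_force": force on a finger pad.
Only numpy, scipy, OpenCV 4.12 (cv2) and the standard library are available. Lean on these libraries where they do the work, as an engineer would, in place of code of your own. Each camera call takes 0.05 s, during which the arm holds its last target. There are 200 camera calls.

## Working session

There is one attempt and no reset: what is moved stays moved. The work goes in short steps, Python scripts to look and compute and a tool call to move; the robot and the scene stay as the last step left them, time stands still between calls to the robot, and variables do not carry over. Pictures are saved under pics/ and viewed, at most 10 in all, crops included, and the job is handed in when it is done.

Besides the shell and the picture viewer there is one more tool, called after "Emit:" as name(argument=value, ...) on one line, values as JSON. jog_arm: Moves the arm, as the interface text tells. Its arguments: {"type":"object","properties":{"moves":{"type":"array","items":{"type":"object","properties":{"fingers":{"type":"number"},"slide":{"type":"array","items":{"type":"number"}},"angular":{"type":"array","items":{"type":"number"}}}}},"squeeze":{"type":"number"}},"required":["moves"]}

```bash
mkdir -p pics
cat > h.py <<'E'
from workcell import *
import numpy as np, cv2
from scipy.spatial.transform import Rotation as R
def rot(q): return R.from_quat([q[1],q[2],q[3],q[0]])
def campose(p,s=None):
    if "world_from_camera" in p: return np.array(p["world_from_camera"])
    T=np.eye(4); T[:3,:3]=rot(s["orientation"]).as_matrix(); T[:3,3]=s["tcp_pos"]
    return T@np.array(p["tool_from_camera"])
def foc(p): return p["color"].shape[0]/2/np.tan(np.radians(p["fovy"])/2)
def ray(p,px,s=None):
    T=campose(p,s); f=foc(p)
    d=T[:3,:3]@np.array([(px[0]-p["cx"])/f,(px[1]-p["cy"])/f,1]); return T[:3,3],d
def atz(p,px,z,s=None):
    o,d=ray(p,px,s); return o+d*(z-o[2])/d[2]
def proj(p,X,s=None):
    T=np.linalg.inv(campose(p,s)); c=T[:3,:3]@np.array(X)+T[:3,3]; f=foc(p)
    return [p["cx"]+f*c[0]/c[2],p["cy"]+f*c[1]/c[2]]
def save(p,n): cv2.imwrite("pics/"+n,p["color"][:,:,::-1])
E
python3 - <<'E'
from h import *
s=get_state(); print(s["clock"],s["tcp_pos"],s["orientation"],s["finger_gap"])
Z=dict(comparator=0,lower_plate=.05,bezel_centre=.139,zero_mark=.1455,gauge_blade=0,blade_tip=.011,blade_line=.011,screwdriver_0=0,spanner=0,stopwatch=0,stopper_0=0,cassette_box=0,filter_cassette_0=0)
pics=[]
for n in ["scene","side","wrist"]:
    s=get_state();p=read_camera(n); pics.append(p["color"])
    for t,z in Z.items():
        r=tip_of(t,p)
        if r: print(n,t,round(r[0]["p"],2),np.round(r[0]["point"]),np.round(atz(p,r[0]["point"],z,s),3))
    save(p,n+"0.png")
a=np.hstack([cv2.resize(x,(400,300)) for x in pics[:2]])
b=np.hstack([cv2.resize(pics[2],(400,300)),np.zeros((300,400,3),np.uint8)])
cv2.imwrite("pics/all0.png",np.vstack([a,b])[:,:,::-1])
print(get_state()["clock"])
E
```

```text
0.0 [0.16081661 0.55156057 0.24142081] [-2.39997931e-04  1.41427155e-01  9.89948269e-01 -8.52309162e-04] 0.08560792705287658
scene comparator 0.84 [247. 216.] [0.623 0.054 0.   ]
scene lower_plate 0.66 [248. 203.] [0.621 0.049 0.05 ]
scene bezel_centre 0.91 [253. 178.] [0.621 0.034 0.139]
scene zero_mark 0.72 [254. 180.] [0.611 0.021 0.145]
scene gauge_blade 0.86 [310. 318.] [ 0.483 -0.26   0.   ]
scene blade_tip 0.81 [342. 279.] [ 0.608 -0.253  0.011]
scene blade_line 0.88 [330. 291.] [ 0.564 -0.253  0.011]
scene screwdriver_0 0.92 [151. 215.] [0.451 0.241 0.   ]
scene spanner 0.63 [202. 282.] [ 0.392 -0.028  0.   ]
scene stopwatch 0.47 [270. 179.] [0.789 0.118 0.   ]
scene stopper_0 0.44 [342. 218.] [ 0.792 -0.13   0.   ]
scene cassette_box 0.56 [208. 176.] [0.673 0.262 0.   ]
scene filter_cassette_0 0.53 [252. 182.] [0.744 0.149 0.   ]
side comparator 0.75 [234. 234.] [0.625 0.041 0.   ]
side lower_plate 0.66 [235. 222.] [0.621 0.044 0.05 ]
side bezel_centre 0.75 [234. 198.] [0.619 0.05  0.139]
side zero_mark 0.73 [236. 190.] [0.619 0.024 0.145]
side gauge_blade 0.76 [296. 170.] [ 0.49  -0.266  0.   ]
side blade_tip 0.75 [258. 170.] [ 0.606 -0.231  0.011]
side blade_line 0.52 [269. 169.] [ 0.574 -0.241  0.011]
side screwdriver_0 0.59 [290. 303.] [0.45  0.235 0.   ]
side spanner 0.79 [323. 227.] [ 0.39  -0.028  0.   ]
side stopwatch 0.65 [166. 252.] [0.785 0.136 0.   ]
side stopper_0 0.42 [195. 186.] [ 0.782 -0.133  0.   ]
side cassette_box 0.59 [203. 295.] [0.656 0.25  0.   ]
2.1
```

View pics/all0.png

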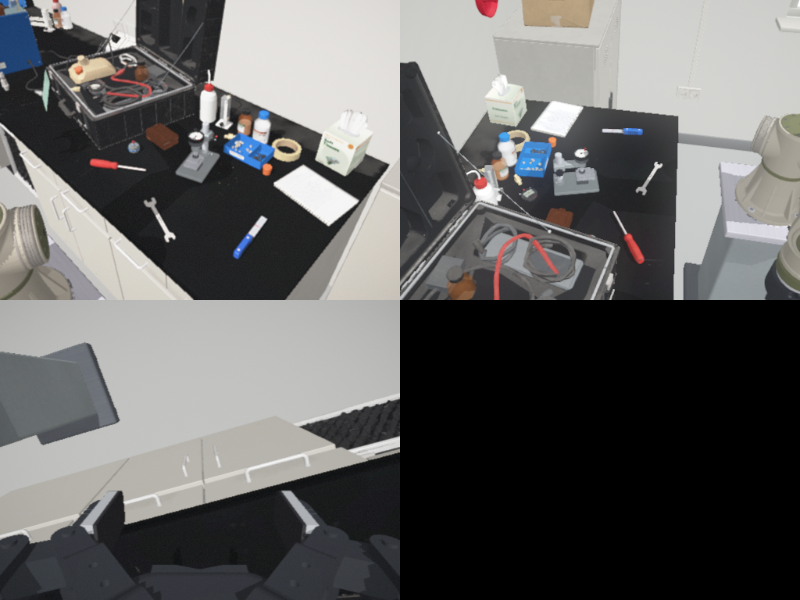

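```bash
cat >> h.py <<'E'
def down(yaw):
    "tool z down, tool x at heading yaw (rad)"
    c,s_=np.cos(yaw),np.sin(yaw); return R.from_matrix(np.array([[c,s_,0],[s_,-c,0],[0,0,-1.]]))
def plan(pos,Rt,s=None,frm=None):
    "slide mm, angular deg from the pose (frm=(pos,R) or measured)"
    s=s or get_state(); p0,R0=frm if frm else (np.array(s["tcp_pos"]),rot(s["orientation"]))
    print("slide",np.round(R0.inv().apply(np.array(pos)-p0)*1000,1),"ang",np.round(np.degrees((R0.inv()*Rt).as_rotvec()),1))
E
python3 - <<'E'
from h import *
p=read_camera("wrist"); print(np.round(p["tool_from_camera"],3),p["fovy"],p["cx"],p["cy"])
c=read_camera("scene"); 
for q in [(109,192),(256,128),(230,110),(190,95)]: print(q,np.round(atz(c,q,0),3),np.round(atz(c,q,.15),3))
print(np.round(campose(c),2))
for q in [(x*1.28,y*1.28) for x,y in [(176,173),(205,186),(219,156)]]: print(np.round(atz(c,q,.018),3))
R0=rot(get_state()["orientation"]).as_matrix(); print(np.degrees(np.arctan2(R0[1,0],R0[0,0])))
plan([.56,.04,.30],down(np.pi))
cv2.imwrite("pics/comp.png",cv2.resize(c["color"][140:250,200:330,::-1],None,fx=5,fy=5,interpolation=cv2.INTER_CUBIC))
E
```

```text
[[ 0.001 -0.962 -0.271  0.069]
 [ 1.     0.001  0.    -0.   ]
 [ 0.    -0.271  0.962 -0.132]
 [ 0.     0.     0.     1.   ]] 61.460382220206164 254.96485329759517 192.514119092636
(109, 192) [0.427 0.404 0.   ] [0.342 0.221 0.15 ]
(256, 128) [0.975 0.35  0.   ] [0.785 0.177 0.15 ]
(230, 110) [1.003 0.506 0.   ] [0.807 0.303 0.15 ]
(190, 95) [0.979 0.702 0.   ] [0.788 0.461 0.15 ]
[[ 0.69 -0.45  0.57 -0.01]
 [-0.73 -0.44  0.53 -0.55]
 [ 0.01 -0.78 -0.63  0.78]
 [ 0.    0.    0.    1.  ]]
[0.555 0.067 0.018]
[ 0.576 -0.041  0.018]
[0.72  0.023 0.018]
163.73898041605887
slide [-526.4 -379.8  -57.7] ang [  0.    0.  -16.3]
```

View pics/comp.png

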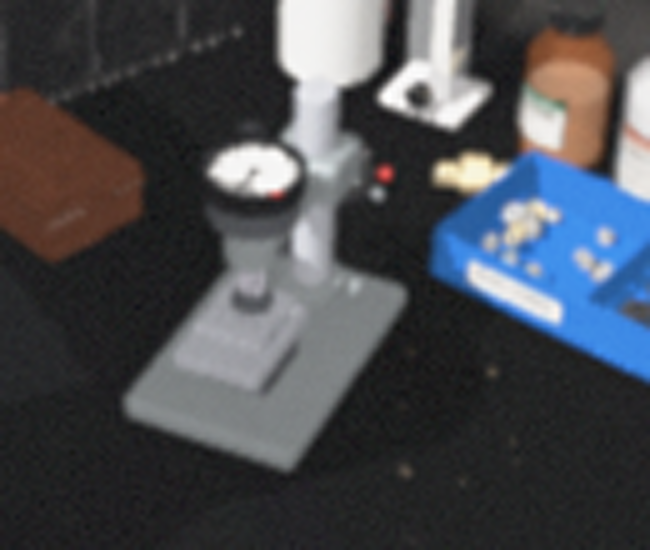

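Emit:
jog_arm(moves=[{"slide": [-565,-369,-78],"angular": [0,0,-24],"fingers": 0},{"slide": [-565,-369,-78],"angular": [0,0,-24]},{"slide": [-565,-369,-78],"angular": [0,0,-24]},{"slide": [-565,-369,-78],"angular": [0,0,-24]},{"slide": [-565,-369,-78],"angular": [0,0,-24]},{"slide": [-565,-369,-78],"angular": [0,0,-24]},{"slide": [-565,-369,-78],"angular": [0,0,-24]},{"slide": [-565,-369,-78],"angular": [0,0,-24]},{"slide": [-565,-369,-78],"angular": [0,0,-24]},{"slide": [-565,-369,-78],"angular": [0,0,-24]}])

```text
schema error: expected keys fingers, slide, angular
```

Run:
```python
from h import *
s=get_state(); print(s["clock"],s["tcp_pos"],np.round(s["joint_pos"],2)); plan([.60,.04,.32],down(np.radians(188)))
```

```text
2.2 [0.16101728 0.55203242 0.24232723] [1.15 0.31 0.05 1.3  0.   1.43]
slide [-564.8 -368.6  -77.7] ang [  0.    0.  -24.3]
```

Emit:
jog_arm(moves=[{"slide": [-565,-369,-78],"angular": [0,0,-24],"fingers": 0},{"slide": [-565,-369,-78],"angular": [0,0,-24],"fingers": 0},{"slide": [-565,-369,-78],"angular": [0,0,-24],"fingers": 0},{"slide": [-565,-369,-78],"angular": [0,0,-24],"fingers": 0},{"slide": [-565,-369,-78],"angular": [0,0,-24],"fingers": 0},{"slide": [-565,-369,-78],"angular": [0,0,-24],"fingers": 0},{"slide": [-565,-369,-78],"angular": [0,0,-24],"fingers": 0},{"slide": [-565,-369,-78],"angular": [0,0,-24],"fingers": 0},{"slide": [-565,-369,-78],"angular": [0,0,-24],"fingers": 0},{"slide": [-565,-369,-78],"angular": [0,0,-24],"fingers": 0}])

```text
clock: 3.03
tcp_pos: [0.4258, 0.2427, 0.2897]
orientation: [0.0, -0.067, 0.998, 0.0]
wrist_force: [1.2, 1.0, 0.2]
finger_gap: 0.0853
grip_force: 0.0
```

Run:
```python
from h import *
s=get_state(); print(s["clock"],s["tcp_pos"],np.round(s["joint_pos"],2)); plan([.60,.04,.32],down(np.radians(188)))
```

```text
3.0333 [0.42576795 0.24266984 0.2897323 ] [ 0.35  0.14 -0.06  1.37  0.    0.22]
slide [-145.4 -224.3  -30.2] ang [ 0.   0.  -0.3]
```

Emit:
jog_arm(moves=[{"slide": [-145,-224,-30],"angular": [0,0,0],"fingers": 0},{"slide": [-145,-224,-30],"angular": [0,0,0],"fingers": 0},{"slide": [-145,-224,-30],"angular": [0,0,0],"fingers": 0},{"slide": [-145,-224,-30],"angular": [0,0,0],"fingers": 0},{"slide": [-145,-224,-30],"angular": [0,0,0],"fingers": 0},{"slide": [-145,-224,-30],"angular": [0,0,0],"fingers": 0},{"slide": [-145,-224,-30],"angular": [0,0,0],"fingers": 0},{"slide": [-145,-224,-30],"angular": [0,0,0],"fingers": 0},{"slide": [-145,-224,-30],"angular": [0,0,0],"fingers": 0}])

```text
clock: 3.78
tcp_pos: [0.5991, 0.0409, 0.3185]
orientation: [-0.0, -0.066, 0.998, 0.0]
wrist_force: [0.7, 0.7, -0.2]
finger_gap: 0.0856
grip_force: 0.0
```

Run:
```python
from h import *
s=get_state();p=read_camera("wrist"); save(p,"w1.png"); print(s["clock"],s["tcp_pos"],np.round(s["joint_pos"],2))
for t,z in dict(comparator=0,lower_plate=.05,foot=.05,bezel_centre=.139,zero_mark=.1455,bezel=.1455).items():
    r=tip_of(t,p)
    for k in r[:1]: print(t,round(k["p"],2),np.round(k["point"]),np.round(atz(p,k["point"],z,s),3))
c=read_camera("scene"); 
for t,z in dict(bezel_centre=.139,zero_mark=.1455).items():
    r=tip_of(t,c)
    for k in r[:1]: print(t,round(k["p"],2),np.round(k["point"]),np.round(atz(c,k["point"],z,s),3))
```

```text
3.7833 [0.59907336 0.04091713 0.31849121] [-0.07  0.36  0.3   1.51  0.   -0.2 ]
comparator 0.56 [256. 170.] [0.623 0.046 0.   ]
lower_plate 0.88 [260. 180.] [0.626 0.051 0.05 ]
foot 0.84 [258. 175.] [0.62  0.047 0.05 ]
bezel_centre 0.8 [256. 200.] [0.625 0.046 0.139]
zero_mark 0.89 [234. 191.] [0.617 0.023 0.145]Traceback (most recent call last):
  File "<stdin>", line 4, in <module>
ValueError: it knows: bezel_centre, blade_line, blade_tip, cassette_box, comparator, filter_cassette, foot, gauge_blade, lower_plate, screwdriver, spanner, stopper, stopwatch, zero_mark
```

View pics/w1.png

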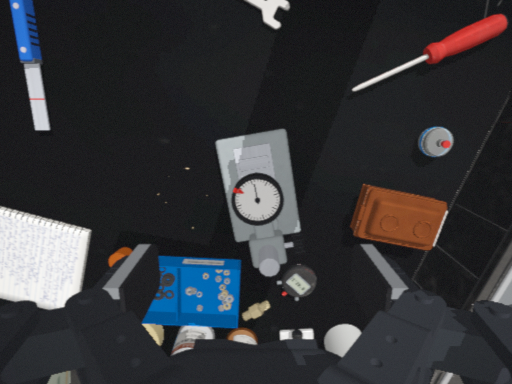

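Run:
```python
from h import *
s=get_state();p=read_camera("wrist"); im=p["color"].astype(int)
W=lambda q,z: atz(p,q,z,s)
for a,b in [((218,145),(234,240)),((286,135),(299,228)),]:
    d=W(b,.018)-W(a,.018); print("yaw",np.degrees(np.arctan2(d[1],d[0])))
d=W((217,140),.018)-W((285,130),.018); print("yaw front",np.degrees(np.arctan2(d[1],d[0]))+90)
# dial: dark ring + white face
sub=im[165:235,220:295]; g=sub.mean(2); 
m=((sub[...,0]>110)&(sub[...,0]-sub[...,1]>50)).astype(np.uint8)
ys,xs=np.nonzero(m); red=np.array([xs.mean()+220,ys.mean()+165]); print("red",red,len(xs))
dk=(g<45).astype(np.uint8); n,l,st,c=cv2.connectedComponentsWithStats(dk)
w=((g>130)&(sub.max(2)-sub.min(2)<40)).astype(np.uint8); n,l,st,c=cv2.connectedComponentsWithStats(w)
i=l[35+5,37+8] ; print([ (st[k],np.round(c[k]+[220,165],1)) for k in range(1,n) if st[k][4]>150])
ce=W((257,200),.1455); r=W(red,.1455); print("centre",ce,"red",r, np.degrees(np.arctan2(*(r-ce)[1::-1])))
pt=W((254.3,181),.1455)-ce; print("pointer",np.degrees(np.arctan2(pt[1],pt[0])))
cv2.imwrite("pics/dial.png",cv2.resize(p["color"][160:240,210:310,::-1],None,fx=7,fy=7,interpolation=cv2.INTER_CUBIC))
```

```text
yaw 15.726084654613317
yaw 17.389253611946454
yaw front 16.158543988082727
red [235.         190.81818182] 44
[(array([   0,    0,   75,   68, 1770], dtype=int32), array([265.7, 189. ])), (array([  13,   15,   44,   40, 1329], dtype=int32), array([254.9, 199.9])), (array([  9,  44,  23,  26, 252], dtype=int32), array([239.1, 226.3])), (array([ 33,  58,  18,  12, 169], dtype=int32), array([262. , 229.5]))]
centre [0.62273749 0.04850993 0.1455    ] red [0.61636213 0.02580615 0.1455    ] -105.68506695811917
pointer -164.28130799847318
```

View pics/dial.png

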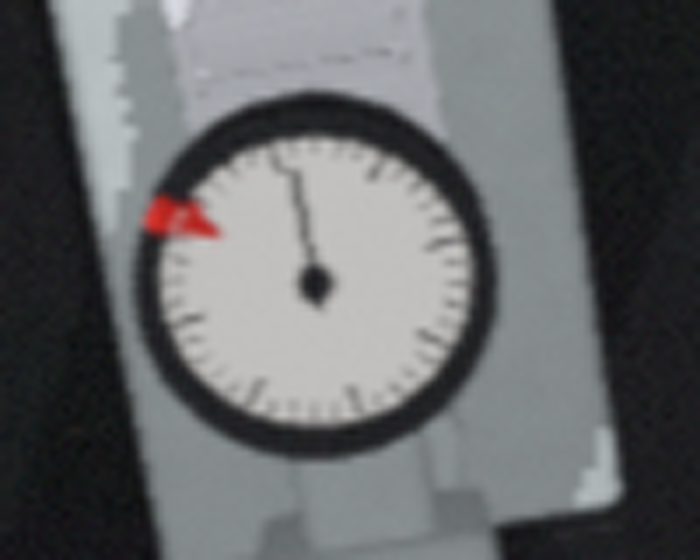

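Run:
```python
from h import *
s=get_state(); plan([.6235,.0465,.135],down(np.radians(210)))
```

```text
slide [-2.560e+01 -1.000e-01  1.846e+02] ang [ -0.    0.  -22.2]
```

Emit:
jog_arm(moves=[{"slide": [-26,0,40],"angular": [0,0,-7],"fingers": 0},{"slide": [-26,0,80],"angular": [0,0,-14],"fingers": 0},{"slide": [-26,0,110],"angular": [0,0,-21],"fingers": 0},{"slide": [-26,0,140],"angular": [0,0,-22],"fingers": 0},{"slide": [-26,0,165],"angular": [0,0,-22],"fingers": 0},{"slide": [-26,0,185],"angular": [0,0,-22],"fingers": 0},{"slide": [-26,0,185],"angular": [0,0,-22],"fingers": 0}])

```text
clock: 4.72
tcp_pos: [0.6209, 0.0464, 0.1294]
orientation: [-0.004, -0.257, 0.966, 0.001]
wrist_force: [-0.6, 0.2, -0.5]
finger_gap: 0.0849
grip_force: 0.0
```

Run:
```python
from h import *
s=get_state();p=read_camera("wrist"); save(p,"w2.png"); plan([.6235,.0465,.135],down(np.radians(210)),s); print(s["wrist_force"])
```

```text
slide [-2.2 -1.1 -5.7] ang [ 0.3 -0.4 -0.2]
[-0.58624621  0.19510001 -0.47427371]
```

View pics/w2.png

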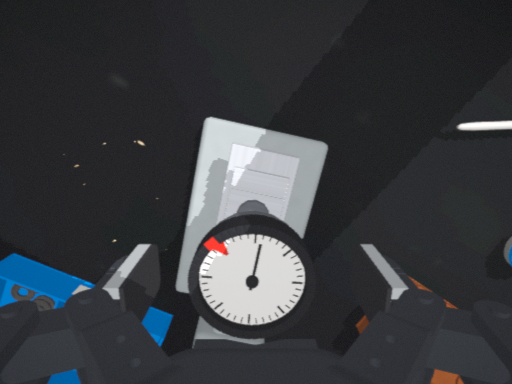

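Run:
```python
from h import *
s=get_state();p=read_camera("wrist"); print(s["tcp_pos"])
W=lambda q: atz(p,q,.1445,s)[:2]
c=W((252,281)); f=lambda q: np.degrees(np.arctan2(*(W(q)-c)[::-1]))
print(c,f((210,242)),f((226,253)),f((260,245)))
plan([.6235,.0465,.135],down(np.radians(210)),s)
for a,b in [((209,119),(178,290)),((327,148),(300,250)),]:
    d=atz(p,b,.018,s)-atz(p,a,.018,s); print("yaw",np.degrees(np.arctan2(d[1],d[0])))
```

```text
[0.62227461 0.0461898  0.13206198]
[0.62565575 0.04637035] -106.5016161947158 -110.71778329716942 -161.49977430549137
slide [-1.2 -0.3 -2.9] ang [ 0.2 -0.2 -0.2]
yaw 17.22103125683006
yaw 18.227342542887314
```

Emit:
jog_arm(moves=[{"slide": [-2,0,-3],"angular": [0,0,0],"fingers": 1},{"slide": [-2,0,-3],"angular": [0,0,0],"fingers": 1},{"slide": [-2,0,-3],"angular": [0,0,0],"fingers": 1},{"slide": [-2,0,-3],"angular": [0,0,0],"fingers": 1},{"slide": [-2,0,-3],"angular": [0,0,0],"fingers": 1},{"slide": [-2,0,-3],"angular": [0,0,0],"fingers": 1}], squeeze=25)

```text
clock: 5.32
tcp_pos: [0.627, 0.0481, 0.1399]
orientation: [0.002, -0.257, 0.966, 0.001]
wrist_force: [-1.7, 4.9, 6.7]
finger_gap: 0.0511
grip_force: 25.9
```

Emit:
jog_arm(moves=[{"slide": [0,0,0],"angular": [0,0,5],"fingers": 1},{"slide": [0,0,0],"angular": [0,0,11],"fingers": 1},{"slide": [0,0,0],"angular": [0,0,17],"fingers": 1},{"slide": [0,0,0],"angular": [0,0,23],"fingers": 1},{"slide": [0,0,0],"angular": [0,0,29],"fingers": 1},{"slide": [0,0,0],"angular": [0,0,35],"fingers": 1},{"slide": [0,0,0],"angular": [0,0,41],"fingers": 1},{"slide": [0,0,0],"angular": [0,0,47],"fingers": 1},{"slide": [0,0,0],"angular": [0,0,53],"fingers": 1},{"slide": [0,0,0],"angular": [0,0,53],"fingers": 1}])

```text
clock: 6.15
tcp_pos: [0.6272, 0.0452, 0.1399]
orientation: [0.002, 0.204, 0.979, -0.001]
wrist_force: [-2.4, -4.2, 5.7]
finger_gap: 0.0508
grip_force: 25.9
```

Run:
```python
from h import *
s=get_state();p=read_camera("wrist"); save(p,"w3.png"); print(s["tcp_pos"],s["wrist_force"],s["finger_gap"])
plan([.6255,.0465,.135],down(np.radians(157)),s)
im=p["color"].astype(int); m=(im[...,0]>110)&(im[...,0]-im[...,1]>60)&(im[...,0]-im[...,2]>60)
m[:150]=0;m[320:]=0;m[:,:180]=0;m[:,340:]=0
ys,xs=np.nonzero(m); print(xs.mean(),ys.mean(),len(xs))
```

```text
[0.62722248 0.04518011 0.13994938] [-2.35487933 -4.24024915  5.66768385] 0.05082107217903391
slide [2.1 0.5 4.9] ang [-0.   0.2 -0.6]
220.55760368663596 221.7557603686636 217
```

View pics/w3.png

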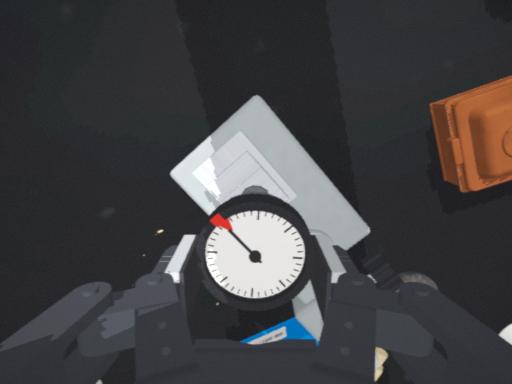

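Emit:
jog_arm(moves=[{"slide": [0,0,0],"angular": [0,0,53],"fingers": 0},{"slide": [0,0,0],"angular": [0,0,0],"fingers": 0},{"slide": [0,0,0],"angular": [0,0,0],"fingers": 0},{"slide": [0,0,0],"angular": [0,0,0],"fingers": 0},{"slide": [0,0,0],"angular": [0,0,0],"fingers": 0},{"slide": [0,0,-40],"angular": [0,0,0],"fingers": 0},{"slide": [0,0,-80],"angular": [0,0,0],"fingers": 0},{"slide": [0,0,-120],"angular": [0,0,0],"fingers": 0}])

```text
clock: 6.87
tcp_pos: [0.6253, 0.0466, 0.258]
orientation: [-0.001, 0.202, 0.979, -0.0]
wrist_force: [1.1, -0.0, 0.0]
finger_gap: 0.0858
grip_force: 0.0
```

The first row of that call carried a leftover turn of 53° (limited to about 7°), which may have shifted the bezel while the fingers opened, so I am checking it.

Run:
```python
from h import *
s=get_state();p=read_camera("wrist"); print(s["tcp_pos"])
r=tip_of("bezel_centre",p)[0]["point"]; print(np.round(r,1),[np.round(tip_of(t,p)[0]["point"],1) for t in ("zero_mark","foot","lower_plate")])
x,y=int(r[0]),int(r[1]); print(x-50,y-50)
cv2.imwrite("pics/d2.png",cv2.resize(p["color"][y-50:y+40,x-50:x+50,::-1],None,fx=6,fy=6,interpolation=cv2.INTER_CUBIC))
save(p,"w4.png")
```

```text
[0.62532636 0.04655836 0.25797107]Traceback (most recent call last):
  File "<stdin>", line 3, in <module>
IndexError: list index out of range
```

Run:
```python
from h import *
s=get_state();p=read_camera("wrist")
u,v=np.round(proj(p,[.6255,.0465,.1445],s)).astype(int); print(u,v,u-50,v-45)
cv2.imwrite("pics/d2.png",cv2.resize(p["color"][v-45:v+45,u-50:u+50,::-1],None,fx=6,fy=6,interpolation=cv2.INTER_CUBIC))
save(p,"w4.png")
for t in ("zero_mark","foot","lower_plate"): print(t,[(round(k["p"],2),np.round(k["point"],1)) for k in tip_of(t,p)[:1]])
```

```text
255 191 205 146
zero_mark [(0.59, array([233.4, 168.6]))]
foot [(0.81, array([256.3, 163.9]))]
lower_plate []
```

View pics/d2.png

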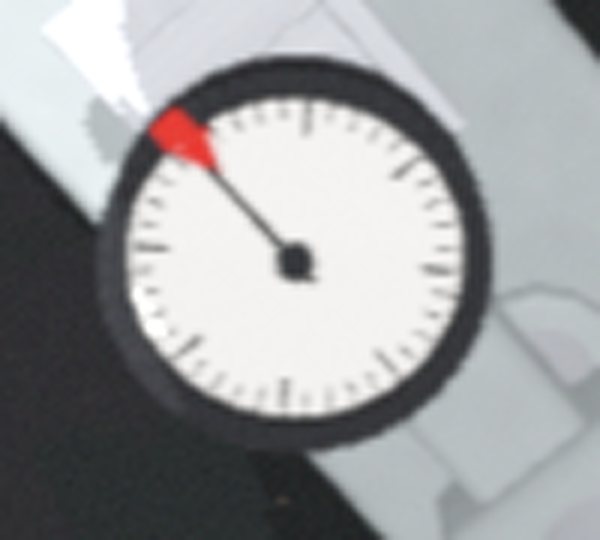

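Emit:
jog_arm(moves=[{"slide": [0,-322,0],"angular": [0,0,-27],"fingers": 0},{"slide": [0,-322,0],"angular": [0,0,-27],"fingers": 0},{"slide": [0,-322,0],"angular": [0,0,-27],"fingers": 0},{"slide": [0,-322,0],"angular": [0,0,-27],"fingers": 0},{"slide": [0,-322,0],"angular": [0,0,-27],"fingers": 0},{"slide": [0,-322,0],"angular": [0,0,-27],"fingers": 0},{"slide": [0,-322,0],"angular": [0,0,-27],"fingers": 0},{"slide": [0,-322,0],"angular": [0,0,-27],"fingers": 0},{"slide": [0,-322,0],"angular": [0,0,-27],"fingers": 0},{"slide": [0,-322,0],"angular": [0,0,-27],"fingers": 0}])

```text
clock: 8.15
tcp_pos: [0.4976, -0.251, 0.256]
orientation: [-0.001, -0.03, 1.0, 0.001]
wrist_force: [-0.5, 0.6, -0.3]
finger_gap: 0.0853
grip_force: 0.0
```

Run:
```python
from h import *
s=get_state();p=read_camera("wrist"); save(p,"w5.png"); print(s["clock"],s["tcp_pos"],np.round(s["joint_pos"],2))
P={}
for t,z in dict(gauge_blade=.0,blade_tip=.011,blade_line=.0122).items():
    for k in tip_of(t,p)[:1]: P[t]=atz(p,k["point"],z,s); print(t,round(k["p"],2),np.round(k["point"],1),P[t])
im=p["color"].astype(int); m=((im[...,2]>80)&(im[...,2]-im[...,0]>50)).astype(np.uint8)
n,l,st,c=cv2.connectedComponentsWithStats(m)
for k in range(1,n):
    if st[k][4]>200:
        r=cv2.minAreaRect(np.argwhere(l==k)[:,::-1].astype(np.float32)); print("blue",st[k],np.round(c[k],1),r, atz(p,r[0],.016,s))
```

```text
8.15 [ 0.49764608 -0.25098917  0.25599377] [-0.61  0.28  0.03  1.33  0.   -0.67]
gauge_blade 0.56 [248.2 149.6] [ 0.4848251  -0.25969663  0.        ]
blade_tip 0.66 [254.6 247.1] [ 0.6066752  -0.24453627  0.011     ]
blade_line 0.6 [254.4 218.9] [ 0.56820986 -0.24713979  0.0122    ]
blue [238 117  19  66 971] [247.2 149.1] ((247.2842559814453, 149.4796905517578), (65.68978118896484, 15.888092041015625), 85.91438293457031) [ 0.48246098 -0.260588    0.016     ]
blue [430 369  27  15 282] [444.2 376.9] ((443.0, 376.0), (14.0, 26.0), 90.0) [0.78767482 0.0351614  0.016     ]
```

View pics/w5.png

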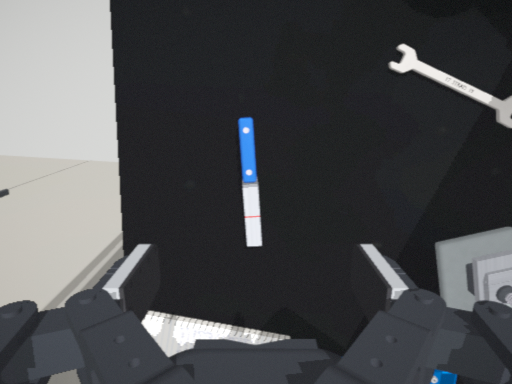

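Run:
```python
from h import *
s=get_state();print(s["tcp_pos"]); plan([.4895,-.2597,.015],down(np.radians(187.4)),s)
```

```text
[ 0.49932643 -0.24802111  0.25671814]
slide [ 10.5 -11.2 241.7] ang [ 0.1 -0.  -3.6]
```

Emit:
jog_arm(moves=[{"slide": [10.5,-11,40],"angular": [0,0,-3.5],"fingers": 0},{"slide": [10.5,-11,80],"angular": [0,0,-3.5],"fingers": 0},{"slide": [10.5,-11,120],"angular": [0,0,-3.5],"fingers": 0},{"slide": [10.5,-11,155],"angular": [0,0,-3.5],"fingers": 0},{"slide": [10.5,-11,182],"angular": [0,0,-3.5],"fingers": 0},{"slide": [10.5,-11,205],"angular": [0,0,-3.5],"fingers": 0},{"slide": [10.5,-11,220],"angular": [0,0,-3.5],"fingers": 0},{"slide": [10.5,-11,231],"angular": [0,0,-3.5],"fingers": 0},{"slide": [10.5,-11,238],"angular": [0,0,-3.5],"fingers": 0},{"slide": [10.5,-11,240],"angular": [0,0,-3.5],"fingers": 0}])

```text
clock: 9.18
tcp_pos: [0.4893, -0.2599, 0.0162]
orientation: [-0.0, -0.064, 0.998, 0.0]
wrist_force: [-0.1, 0.4, -0.1]
finger_gap: 0.0856
grip_force: 0.0
```

Run:
```python
from h import *
s=get_state();p=read_camera("wrist"); save(p,"w6.png"); print(s["clock"],s["tcp_pos"],s["wrist_force"]); plan([.4895,-.2597,.015],down(np.radians(187.4)),s)
m=((lambda im:(im[...,2]>80)&(im[...,2]-im[...,0]>50))(p["color"].astype(int))).astype(np.uint8)
n,l,st,c=cv2.connectedComponentsWithStats(m)
k=1+np.argmax(st[1:,4]); r=cv2.minAreaRect(np.argwhere(l==k)[:,::-1].astype(np.float32)); print(st[k],r,atz(p,r[0],.02,s))
# handle axis direction
pts=cv2.boxPoints(r); print(np.round(pts,0))
```

```text
9.1833 [ 0.4893075  -0.25985538  0.01624578] [-0.12035152  0.35938064 -0.0553486 ]
slide [-0.2  0.1  1.2] ang [ 0.1 -0.1 -0.1]
[ 236  161   41  164 5870] ((256.0, 242.5), (163.0, 40.0), 90.0) [ 0.47905774 -0.2609421   0.02      ]
[[236. 161.]
 [276. 161.]
 [276. 324.]
 [236. 324.]]
```

Emit:
jog_arm(moves=[{"slide": [0,0,1],"angular": [0,0,0],"fingers": 1},{"slide": [0,0,1],"angular": [0,0,0],"fingers": 1},{"slide": [0,0,1],"angular": [0,0,0],"fingers": 1},{"slide": [0,0,1],"angular": [0,0,0],"fingers": 1},{"slide": [0,0,1],"angular": [0,0,0],"fingers": 1},{"slide": [0,0,1],"angular": [0,0,0],"fingers": 1},{"slide": [0,0,1],"angular": [0,0,0],"fingers": 1},{"slide": [0,0,1],"angular": [0,0,0],"fingers": 1}], squeeze=70)

```text
clock: 9.9
tcp_pos: [0.4896, -0.2614, 0.0168]
orientation: [0.0, -0.063, 0.998, -0.0]
wrist_force: [-0.4, 1.2, 4.9]
finger_gap: 0.0139
grip_force: 70.4
```

Run:
```python
from h import *
s=get_state();print(s["tcp_pos"]); plan([.4563,-.0052,.085],down(np.radians(197)),s)
```

```text
[ 0.48958884 -0.2613661   0.01683766]
slide [  0.7 258.3 -68.4] ang [-0.   0.  -9.8]
```

Emit:
jog_arm(moves=[{"slide": [0,0,-20],"angular": [0,0,0],"fingers": 1},{"slide": [0,0,-45],"angular": [0,0,0],"fingers": 1},{"slide": [0,0,-68],"angular": [0,0,0],"fingers": 1},{"slide": [0,30,-68],"angular": [0,0,-2],"fingers": 1},{"slide": [0,70,-68],"angular": [0,0,-4],"fingers": 1},{"slide": [0,110,-68],"angular": [0,0,-6],"fingers": 1},{"slide": [0,150,-68],"angular": [0,0,-8],"fingers": 1},{"slide": [0,190,-68],"angular": [0,0,-9.8],"fingers": 1},{"slide": [0,225,-68],"angular": [0,0,-9.8],"fingers": 1},{"slide": [1,258,-68],"angular": [0,0,-9.8],"fingers": 1}])

```text
clock: 10.73
tcp_pos: [0.4548, -0.0032, 0.0839]
orientation: [-0.0, -0.148, 0.989, 0.0]
wrist_force: [0.0, 0.3, -0.7]
finger_gap: 0.0141
grip_force: 69.6
```

Emit:
jog_arm(moves=[{"slide": [0,0,0],"angular": [0,0,0],"fingers": 1},{"slide": [0,0,0],"angular": [0,0,0],"fingers": 1}])

```text
clock: 10.9
tcp_pos: [0.4549, -0.0035, 0.0839]
orientation: [-0.0, -0.15, 0.989, 0.0]
wrist_force: [0.3, -0.9, -0.2]
finger_gap: 0.014
grip_force: 69.6
```

Run:
```python
from h import *
s=get_state();p=read_camera("wrist"); save(p,"w7.png"); print(s["clock"],s["tcp_pos"],s["wrist_force"],s["finger_gap"]); plan([.4563,-.0052,.085],down(np.radians(197)),s)
for t,z in dict(comparator=0,lower_plate=.05,foot=.05,blade_tip=.0794,blade_line=.0794).items():
    for k in tip_of(t,p)[:1]: print(t,round(k["p"],2),np.round(k["point"],1),atz(p,k["point"],z,s))
```

```text
10.9 [ 0.45490652 -0.00352597  0.08390635] [ 0.25522043 -0.85299187 -0.23994551] 0.014006447574714174
slide [-0.8 -2.  -1.1] ang [ 0.  -0.   0.3]
```

View pics/w7.png

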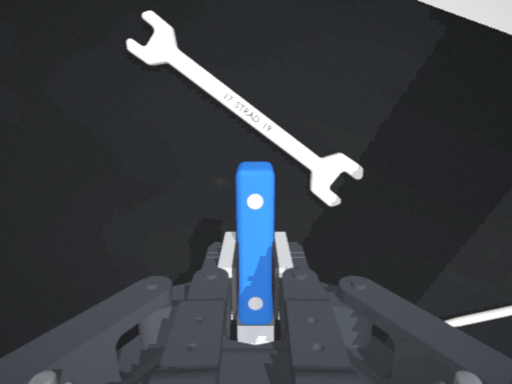

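Run:
```python
from h import *
p=read_camera("wrist")
for n,pos,h in [("w1",[.5991,.0409,.3185],None),("w4",[.6253,.0466,.258],None)]:
    q=[0,-.066,.998,0] if n=="w1" else [0,.202,.979,0]
    s=dict(tcp_pos=pos,orientation=q)
    g=cv2.imread(f"pics/{n}.png",0); L=cv2.createLineSegmentDetector().detect(g)[0][:,0]
    for l in L:
        if np.hypot(l[2]-l[0],l[3]-l[1])<28: continue
        for z in (.018,):
            a,b=atz(p,l[:2],z,s),atz(p,l[2:],z,s); m=(a+b)/2; d=b-a
            if np.hypot(*(m[:2]-[.624,.0464]))<.1: print(n,np.round(l),np.round(m[:2],3),"len",round(np.hypot(*d[:2]),3),"yaw%90",round(np.degrees(np.arctan2(d[1],d[0]))%90,1))
```

```text
w1 [283. 128. 217. 139.] [0.573 0.03 ] len 0.089 yaw%90 17.2
w1 [215. 142. 235. 240.] [0.657 0.007] len 0.143 yaw%90 17.2
w1 [300. 230. 285. 130.] [0.63  0.098] len 0.144 yaw%90 17.6
w1 [274. 176. 269. 144.] [0.604 0.064] len 0.043 yaw%90 17.4
w4 [254.  98. 194. 152.] [0.572 0.031] len 0.091 yaw%90 17.1
w4 [194. 154. 222. 184.] [ 0.611 -0.007] len 0.048 yaw%90 17.4
w4 [335. 193. 257.  98.] [0.628 0.098] len 0.144 yaw%90 17.5
w4 [255. 221. 275. 242.] [0.71  0.024] len 0.038 yaw%90 18.0
w4 [281. 165. 245. 123.] [0.609 0.064] len 0.064 yaw%90 17.8
```

```bash
cat >> h.py <<'E'
YAW=np.radians(17.4); C=np.array([.624,.0464,0])
def loc(x,z,dy=0): c,s_=np.cos(YAW),np.sin(YAW); return C+[c*x-s_*dy,s_*x+c*dy,z]
def toloc(P): c,s_=np.cos(YAW),np.sin(YAW); d=np.array(P)-C; return np.round(1000*np.array([c*d[0]+s_*d[1],-s_*d[0]+c*d[1],d[2]]),1)
E
python3 - <<'E'
from h import *
s=get_state();p=read_camera("wrist"); e=atz(p,(255,162),.087,s); print("rear end from TCP mm",rot(s["orientation"]).inv().apply(e-s["tcp_pos"])*1000, toloc(s["tcp_pos"]))
plan(loc(-.1675,.0600),down(YAW+np.pi),s)
c=read_camera("scene"); d=read_camera("side")
for q in (c,d):
  for t in ("blade_tip","blade_line"):
    for k in tip_of(t,q)[:1]: print(t,round(k["p"],2),toloc(atz(q,k["point"],.078,s)))
E
```

```text
rear end from TCP mm [45.22808112 -0.25200947 -2.94300516] [-176.1    0.    84.1]
slide [-8.6  0.  24.1] ang [ 0.   0.  -0.5]
blade_tip 0.67 [-59.2   1.1  78. ]
blade_line 0.65 [-88.9   4.4  78. ]
blade_tip 0.63 [-54.5  -5.7  78. ]
blade_line 0.73 [-96.8   5.7  78. ]
```

Emit:
jog_arm(moves=[{"slide": [-4,0,8],"angular": [0,0,-0.5],"fingers": 1},{"slide": [-8,0,16],"angular": [0,0,-0.5],"fingers": 1},{"slide": [-8.5,0,22],"angular": [0,0,-0.5],"fingers": 1},{"slide": [-9,0,24],"angular": [0,0,-0.5],"fingers": 1},{"slide": [-14,0,24],"angular": [0,0,-0.5],"fingers": 1},{"slide": [-20,0,24],"angular": [0,0,-0.5],"fingers": 1},{"slide": [-25,0,24],"angular": [0,0,-0.5],"fingers": 1},{"slide": [-26,0,24],"angular": [0,0,-0.5],"fingers": 1},{"slide": [-26,0,24],"angular": [0,0,-0.5],"fingers": 1}])

```text
clock: 12.35
tcp_pos: [0.4815, 0.0025, 0.0605]
orientation: [0.0, -0.153, 0.988, -0.0]
wrist_force: [0.5, 0.2, -1.1]
finger_gap: 0.0143
grip_force: 69.6
```

Run:
```python
from h import *
s=get_state();print(s["clock"],toloc(s["tcp_pos"]),s["wrist_force"],s["ft_torque"]); plan(loc(-.1500,.0570),down(YAW+np.pi),s)
ps=[]
for n in ("scene","side"):
    q=read_camera(n)
    for t in ("blade_tip","blade_line","foot"):
        for k in tip_of(t,q)[:1]: print(n,t,round(k["p"],2),toloc(atz(q,k["point"],.0535,s)))
    u,v=np.round(proj(q,loc(-.05,.06))).astype(int)
    ps.append(cv2.resize(q["color"][v-37:v+37,u-50:u+50,::-1],(400,296),interpolation=cv2.INTER_CUBIC))
cv2.imwrite("pics/ins.png",np.hstack(ps))
```

```text
12.35 [-149.1    0.7   60.5] [ 0.53634932  0.22146706 -1.09962365] [-0.00879817  0.02060689 -0.01419547]
slide [ 0.9 -0.7  3.5] ang [-0.   0.1  0.2]
scene blade_tip 0.77 [-37.8  -3.4  53.5]
scene blade_line 0.58 [-73.9   2.   53.5]
scene foot 0.45 [-4.2 -1.7 53.5]
side blade_tip 0.73 [-18.2   3.8  53.5]
side blade_line 0.89 [-66.4  -1.7  53.5]
side foot 0.56 [-4.1 16.4 53.5]
```

View pics/ins.png

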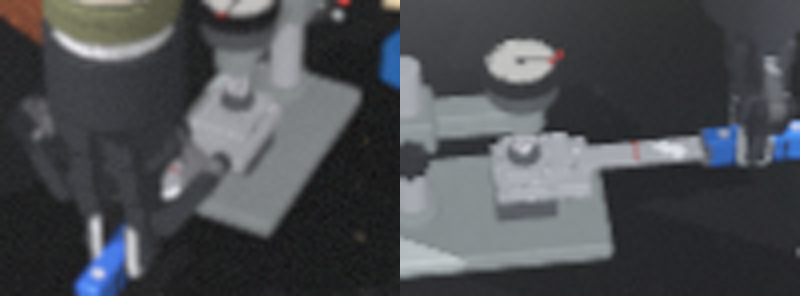

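Emit:
jog_arm(moves=[{"slide": [0,-0.7,1.5],"angular": [0,0,0],"fingers": 1},{"slide": [0,-0.7,2.5],"angular": [0,0,0],"fingers": 1},{"slide": [0,-0.7,3.5],"angular": [0,0,0],"fingers": 1},{"slide": [0,-0.7,3.5],"angular": [0,0,0],"fingers": 1},{"slide": [0,-0.7,3.5],"angular": [0,0,0],"fingers": 1}])

```text
clock: 13.17
tcp_pos: [0.4808, 0.0017, 0.0567]
orientation: [0.0, -0.152, 0.988, -0.0]
wrist_force: [-0.1, 0.3, 1.2]
finger_gap: 0.014
grip_force: 69.8
```

Run:
```python
from h import *
s=get_state();print(s["clock"],toloc(s["tcp_pos"]),s["wrist_force"],s["ft_torque"]); plan(loc(-.1060,.0570),down(YAW+np.pi),s)
```

```text
13.1667 [-150.     0.2   56.7] [-0.08661948  0.26347839  1.24715567] [-0.03814079 -0.01131778 -0.0234936 ]
slide [-44.   -0.3  -0.3] ang [-0.   0.   0.1]
```

Emit:
jog_arm(moves=[{"slide": [-2,0,0],"angular": [0,0,0],"fingers": 1},{"slide": [-4,0,0],"angular": [0,0,0],"fingers": 1},{"slide": [-6,0,0],"angular": [0,0,0],"fingers": 1},{"slide": [-8,0,0],"angular": [0,0,0],"fingers": 1}])

```text
clock: 13.5
tcp_pos: [0.4887, 0.0042, 0.0567]
orientation: [0.0, -0.152, 0.988, 0.0]
wrist_force: [-1.6, -0.3, 1.0]
finger_gap: 0.0142
grip_force: 69.8
```

Emit:
jog_arm(moves=[{"slide": [-2,0,0],"angular": [0,0,0],"fingers": 1},{"slide": [-4,0,0],"angular": [0,0,0],"fingers": 1}])

```text
clock: 13.67
tcp_pos: [0.4924, 0.0055, 0.0566]
orientation: [-0.0, -0.152, 0.988, 0.0]
wrist_force: [-1.3, -0.3, 2.7]
finger_gap: 0.0144
grip_force: 69.8
```

Emit:
jog_arm(moves=[{"slide": [-2,0,0],"angular": [0,0,0],"fingers": 1},{"slide": [-4,0,0],"angular": [0,0,0],"fingers": 1}])

```text
clock: 13.83
tcp_pos: [0.4933, 0.0062, 0.056]
orientation: [-0.003, -0.152, 0.988, -0.0]
wrist_force: [-10.2, -4.8, 6.2]
finger_gap: 0.0144
grip_force: 70.5
```

Emit:
jog_arm(moves=[{"slide": [-2,0,0],"angular": [0,0,0],"fingers": 1},{"slide": [-4,0,0],"angular": [0,0,0],"fingers": 1}])

```text
clock: 14.0
tcp_pos: [0.4953, 0.0073, 0.0558]
orientation: [-0.005, -0.152, 0.988, -0.0]
wrist_force: [-14.2, -3.6, 9.3]
finger_gap: 0.0142
grip_force: 70.8
```

Run:
```python
from h import *
s=get_state();print(s["clock"],toloc(s["tcp_pos"]),s["wrist_force"],s["ft_torque"]); plan(loc(-.1060,.0570),down(YAW+np.pi),s)
```

```text
14.0 [-134.5    1.1   55.8] [-14.17419182  -3.59476443   9.26125588] [-0.7950491   2.13275058 -0.04565342]
slide [-28.5  -1.2  -1.5] ang [ 0.  -0.5  0.1]
```

Emit:
jog_arm(moves=[{"slide": [0,-1,-0.5],"angular": [0,0,0],"fingers": 1},{"slide": [-1,-1,-1],"angular": [0,0,0],"fingers": 1},{"slide": [-2,-1,-1],"angular": [0,0,0],"fingers": 1},{"slide": [-3,-1,-1],"angular": [0,0,0],"fingers": 1}])

```text
clock: 14.33
tcp_pos: [0.4981, 0.0075, 0.0565]
orientation: [-0.005, -0.152, 0.988, 0.0]
wrist_force: [-12.1, -3.9, 6.1]
finger_gap: 0.0142
grip_force: 70.5
```

Emit:
jog_arm(moves=[{"slide": [-1.5,0,0],"angular": [0,0,0],"fingers": 1},{"slide": [-3,0,0],"angular": [0,0,0],"fingers": 1}])

```text
clock: 14.5
tcp_pos: [0.5012, 0.0084, 0.0566]
orientation: [-0.005, -0.152, 0.988, 0.0]
wrist_force: [-9.6, -2.5, 5.3]
finger_gap: 0.0144
grip_force: 70.5
```

Run:
```python
from h import *
s=get_state();print(s["clock"],toloc(s["tcp_pos"]),s["wrist_force"],s["ft_torque"]); plan(loc(-.1060,.0570),down(YAW+np.pi),s)
```

```text
14.5 [-128.6    0.5   56.6] [-9.57008077 -2.49262125  5.26071116] [-0.42457841  1.49878959  0.00993546]
slide [-22.6  -0.5  -0.6] ang [ 0.1 -0.5  0.1]
```

Riding up the slope at about 10 N; continuing to depth.

Emit:
jog_arm(moves=[{"slide": [-2.5,0,0],"angular": [0,0,0],"fingers": 1},{"slide": [-5,0,0],"angular": [0,0,0],"fingers": 1},{"slide": [-7.5,0,0],"angular": [0,0,0],"fingers": 1},{"slide": [-10,0,0],"angular": [0,0,0],"fingers": 1}])

```text
clock: 14.83
tcp_pos: [0.5122, 0.0114, 0.0569]
orientation: [-0.003, -0.152, 0.988, 0.0]
wrist_force: [-8.3, -2.6, 5.3]
finger_gap: 0.0146
grip_force: 70.4
```

Run:
```python
from h import *
s=get_state();print(s["clock"],toloc(s["tcp_pos"]),s["wrist_force"],s["ft_torque"]); plan(loc(-.1060,.0570),down(YAW+np.pi),s)
```

```text
14.8333 [-1.172e+02  1.000e-01  5.690e+01] [-8.34965746 -2.58811797  5.32995486] [-0.49186298  1.55412765 -0.05667822]
slide [-11.2  -0.1  -0.2] ang [ 0.1 -0.4  0.1]
```

Emit:
jog_arm(moves=[{"slide": [-2.5,0,0],"angular": [0,0,0],"fingers": 1},{"slide": [-5,0,0],"angular": [0,0,0],"fingers": 1},{"slide": [-7.5,0,0],"angular": [0,0,0],"fingers": 1},{"slide": [-9.5,0,0],"angular": [0,0,0],"fingers": 1},{"slide": [-10.5,0,0],"angular": [0,0,0],"fingers": 1},{"slide": [-10.5,0,0],"angular": [0,0,0],"fingers": 1},{"slide": [-10.5,0,0],"angular": [0,0,0],"fingers": 1},{"slide": [-10.5,0,0],"angular": [0,0,0],"fingers": 1}])

```text
clock: 15.5
tcp_pos: [0.5223, 0.0146, 0.057]
orientation: [-0.003, -0.152, 0.988, -0.0]
wrist_force: [-8.0, -3.1, 6.0]
finger_gap: 0.0139
grip_force: 70.5
```

Run:
```python
from h import *
s=get_state();print(s["clock"],toloc(s["tcp_pos"]),s["wrist_force"],s["ft_torque"],s["orientation"]); plan(loc(-.1060,.0570),down(YAW+np.pi),s)
# line vs foot front, side camera, several shots
p=read_camera("side")
for t in ("blade_line","zero_mark","bezel_centre"):
    for k in tip_of(t,p)[:1]: print(t,round(k["p"],2),np.round(k["point"],1),toloc(atz(p,k["point"],.0525 if t=="blade_line" else .1455,s)))
im=p["color"].astype(int); u,v=np.round(proj(p,loc(-.029,.0525))).astype(int); print("foot front px",u,v)
u0,v0=u-25,v-20; w=im[v0:v0+40,u0:u0+50]; ys,xs=np.nonzero(w[...,0]-w[...,1:].max(2)>25)
if len(xs): q=(xs.mean()+u0,ys.mean()+v0); print("red px",q,len(xs),toloc(atz(p,q,.0525)))
u,v=np.round(proj(p,loc(-.04,.08))).astype(int)
cv2.imwrite("pics/fin.png",cv2.resize(p["color"][max(v-45,0):v+45,u-60:u+60,::-1],None,fx=6,fy=6,interpolation=cv2.INTER_CUBIC))
```

```text
15.5 [-1.066e+02  1.000e-01  5.700e+01] [-8.0358775  -3.09523982  5.9575228 ] [-0.46919191  1.46767048 -0.00949067] [-3.12313077e-03 -1.52289373e-01  9.88331014e-01 -1.44880494e-05]
slide [-0.6 -0.1  0. ] ang [ 0.1 -0.4  0.1]
blade_line 0.84 [243.  223.1] [-24.5   8.3  52.5]
zero_mark 0.77 [240.1 195.5] [-18.5   3.4 145.5]
bezel_centre 0.8 [233.3 197.3] [ -1.1   8.1 145.5]
foot front px 244 221
```

```bash
python3 -c "
from h import *
print(hand_in())"
```

```text
the job is handed in; nothing more can be done
None
```

The dial is zeroed, the blade is held under the foot, and the job is handed in at about 15.6 s. I estimate the red line about 0–5 mm from the foot's front edge (allowed: 6 mm), and `hand_in()` returned no verdict.

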